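# Pack out the gap in a column holder and hold the jaw shut

## Robot

A 7-joint arm with a two-finger parallel gripper is mounted at the origin on a cart in front of the work surface, level with it; the furniture and walls round the work are solid. World frame = base frame: x ahead of the robot, y to its left, z up, the work surface at z = 0. Lengths are in m, angles in rad, forces in N, time in s.
With the tool pointing down it reaches from about 0.4 to 0.85 m from the base axis. Payload 10.4 kg.
Tool frame: the origin (TCP) lies at the very end of the fingers, on their centre line; the grasp point (between the pads) lies 19 mm behind it; z points along the fingers, x is the direction in which the jaws open and shut, and the axes are right-handed (so a half turn about z gives the same grasp; the last joint's range is limited). The gripper opens to 87 mm and grips with 3 to 60 N. Pads are 19 mm wide; open, the fingers measure 117 mm over their backs; the gripper's body (75 mm by 190 mm) begins 51 mm behind the grasp point.
Start: joints at [1.255, 0.332, -0.065, 1.46, 0.022, 1.35, -0.088], TCP at [0.18, -0.598, 0.223] pointing down, gripper open.
Joint ranges: [-2.6, 2.6], [-0.5, 2.12], [-1.47, 1.34], [0.16, 2.42], [-1.27, 4.41], [0.06, 2.06], [-2.6, 2.6]. Speed limits (rad/s): [2.22, 2.22, 2.79, 2.79, 3.14, 3.14, 3.14].

## Interface

Orientations are given as a unit quaternion [x, y, z, w].
In Python, from bench import r gives the robot as it stands. The module is installed in compiled form; this text tells all that it offers.
- The arm moves only by the tool carry_out, never from a script. Its argument "commands" is a list that holds one entry, the list of rows, each a list of 7 numbers: the closure in counts, from 0 (fully open) to 255 (shut), then the shift along the tool's x, y, z in units of 25 mm (1.0 is 25 mm), then the turn, a rotation vector about the tool's x, y, z in units of 5 degrees (1.0 is 5 degrees). A call has 1 to 12 rows; each row is the pose to reach, as a shift and turn from the pose measured when the call began, along the tool's axes at that moment; what a row does not reach only later rows make up. A row lasts 1/8 s, in which the tool goes at most 62.5 mm and 10.7 degrees, less where a joint would pass 70% of its speed; a pose out of reach is approached as far as the arm can. A call with a gripper value outside its range is refused whole. The fingers move at their own pace and stop on an object; "grip_force" is the grip in N (left out, the last holds). Time passes only in rows, so rows that repeat a pose let the fingers close. It gives the time, the measured TCP pose, the force and the opening at its end, in the units of the state.
- r.read_state(): the state, without advancing time (a new reading comes with each control period).
- r.camera(name): name is "scene" or "top" or "wrist"; returns the picture (420x560x3 uint8, blue, green, red); there is no depth.
- r.camera_info(name): a dict with "fx", "fy", "cx", "cy" (pixels), "origin" and "rotation" of the camera in the world. Camera axes: x right, y down, z forward; pixel columns grow to the right and rows downward; lengths in m; the calibration is good to about 2 mm. A picture is of the moment at which its call begins: read the wrist's pose just before it. camera_info takes no time and is no camera call; for the wrist camera it gives the pose at the moment of the call.
- r.close_job(): hands the job in, once; it reports no verdict.
The state is a dict: "time": time; "joint_positions": joint angles; "joint_vel": joint speeds; "joint_torque": joint torques, N m; "ee_pos": TCP position; "eef_rot": TCP orientation; "ft_force": force on the tool from outside, world axes, zero at the start; "torque": the same for the moment, N m; "width": finger opening in m.
Only numpy, scipy, OpenCV 4.12 (cv2) and the standard library are available. Lean on these libraries where they do the work, as an engineer would, in place of code of your own. Each camera call takes 0.05 s, during which the arm holds its last target.

## Task

Take up the gap in the column holder on the table: stand the loose aluminium spacer blocks upright, crosswise and side by side in the channel between the column's end plate and the sprung jaw, adding them one after another until pushing the jaw in clamps the pack firmly before the jaw reaches its own stop, and use no more spacers than that takes. The jaw springs back, so finish while still pushing it firmly against the pack, with nothing else touching the spacers. Leave the spare spacers on the table and the small vial and the jar where they stand.

Things in the scene. Friction and masses are not known exactly. Their poses are not given: they have to be found in the camera images.
- holder: fixed base plate 90 mm wide (x), 365 long (y -280 to 85), 8 thick, z up. Origin on the table, on the channel's centre line, under where the jaw's face stands when fully in. The channel runs along y; its floor is the plate's top. Guide walls: inner faces at x = -26 and 26 mm, 6 thick, tops at z 16, y -65 to 40. Spacers' 44 mm length lies along x. Beside the channel nothing but the jaw is above z 17
- column_unit: fixed dark end plate (40 mm wide, 30 high, 12 thick) in the channel, with a steel chromatography column behind it. Origin at the foot of the plate's face, on the channel floor, 22 to 56 mm on the -y side of the holder's origin; the face looks to the holder's +y, towards the jaw. The spacers go between this face and the jaw
- jaw (a joint): sprung sliding jaw 40 mm wide, face 30 high. 0: at rest, face at holder y = +42 mm; grows as pushed to the holder's -y; 0.042 m = on its hard stop, face at y = 0. Spring 2.4 N at rest, 5.8 N fully in; it returns when let go. Right pack: it stops on the spacers at 0.019 to 0.041; on to 0.042 = pack loose; less than 0.019 = one too many. A cross bar 8 to 20 mm behind the face, 88 wide, tops at z 24
- jaw_push (a point): middle of the flat back of the jaw's upright push plate (40 mm wide, from 36 to 64 mm above the table, the jaw's back below it flush), 25 mm behind the jaw's face, 51 mm above the table; moves with the jaw. Push here with closed fingers towards the holder's -y
- spacer_0: loose plain aluminium spacer block, standing on the table: 20 mm thick along its y, 44 mm long along its x, 30 mm high (z up), 72 g; origin at the centre of its underside. All four spacers are alike. Take it from above across its 44 mm length
- spacer_1: loose plain aluminium spacer block, standing on the table: 20 mm thick along its y, 44 mm long along its x, 30 mm high (z up), 72 g; origin at the centre of its underside. All four spacers are alike. Take it from above across its 44 mm length
- spacer_2: loose plain aluminium spacer block, standing on the table: 20 mm thick along its y, 44 mm long along its x, 30 mm high (z up), 72 g; origin at the centre of its underside. All four spacers are alike. Take it from above across its 44 mm length
- spacer_3: loose plain aluminium spacer block, standing on the table: 20 mm thick along its y, 44 mm long along its x, 30 mm high (z up), 72 g; origin at the centre of its underside. All four spacers are alike. Take it from above across its 44 mm length
- vial_near: bystander: loose sample vial with a screw cap, standing upright, 12 mm across, 34 mm high; origin at the centre of its underside
- jar: bystander: loose sample jar with a screw lid, 41 mm across, 53 mm high; origin at the centre of its underside
Not all that is in view belongs to the job. Leave any purple look-alike of the spacer_0 alone. Leave any purple look-alike of the spacer_3 alone.

How it is judged:
By the outcome, as a careful person would: the job done as asked, in the order asked, and still so for the second after the job is handed in, while the arm keeps its last pose, push and grip.
It also fails if it takes over 72 s, if anything falls off the work surface, if the arm or the gripper's body presses on something with over 40 N, if the wrist force passes 120 N, or if a joint passes its speed limit or range.

## Working session

There is one attempt and no reset: what is moved stays moved. The work goes in short steps, Python scripts to look and compute and a tool call to move; the robot and the scene stay as the last step left them, time stands still between calls to the robot, and variables do not carry over. Pictures are saved under pics/ and viewed, and the job is handed in when it is done.

Besides the shell and the picture viewer there is one more tool, called after "Request:" by a JSON object that holds its "fn" and its "kwargs". carry_out: Moves the arm, as the interface text tells. Its arguments: {"type":"object","properties":{"commands":{"type":"array"},"grip_force":{"type":"number"}},"required":["commands"]}

```bash
mkdir -p pics
python3 - <<'E'
from bench import r
import cv2
s=r.read_state(); print({k:(s[k] if not hasattr(s[k],'tolist') else s[k].tolist()) for k in s})
for n in ("scene","top","wrist"):
    i=r.camera_info(n); print(n,i)
    cv2.imwrite(f"pics/{n}0.png",r.camera(n))
E
```

```text
{'time': 0.0, 'joint_positions': [1.255424264568068, 0.3328882258660259, -0.06470976772118209, 1.460964558895384, 0.021612110053568043, 1.3498807096256047, -0.08851474004877642], 'joint_vel': [0.0007902095031236191, -0.0016482385465989749, 0.001727344869257215, 0.0011653068553763948, 0.0011991687629535573, 0.0004402709788526491, -0.0008749247623960059], 'joint_torque': [0.0006056110578356311, -62.32409477233887, 0.025067939423024654, -38.990135192871094, -0.06139622535556555, 0.03957169130444527, 0.000160578219947638], 'ee_pos': [0.1802620596031361, -0.598029887936341, 0.22173265427749497], 'eef_rot': [0.8026906638942822, -0.5963951510974308, -0.0006015709154773747, -0.00039994607498703653], 'ft_force': [-0.9556400882165289, -0.02031226813071359, -0.8619413231208181], 'torque': [-0.060474882918374634, -0.024253364281967567, -0.03179475606031409], 'width': 0.08706171682417717}
scene {'fx': 425.5960308518171, 'fy': 425.5960308518171, 'cx': 279.4325747199457, 'cy': 207.36325300017884, 'origin': array([-0.07192052,  0.50147848,  0.54746114]), 'rotation': array([-0.43693904,  0.77356381, -0.39868022,  0.22745856])}
top {'fx': 428.7835702866164, 'fy': 428.7835702866164, 'cx': 275.4594657366788, 'cy': 214.88435456414368, 'origin': array([0.32294311, 0.1402783 , 0.9340787 ]), 'rotation': array([ 0.70247852, -0.70199937,  0.08285917, -0.08279594])}
wrist {'fx': 357.506048155007, 'fy': 357.506048155007, 'cx': 278.77180498143343, 'cy': 208.9910622302662, 'origin': array([ 0.2519571 , -0.57754201,  0.38399095]), 'rotation': array([ 0.79504379, -0.59066769, -0.08269949,  0.11035329])}
```

View pics/top0.png

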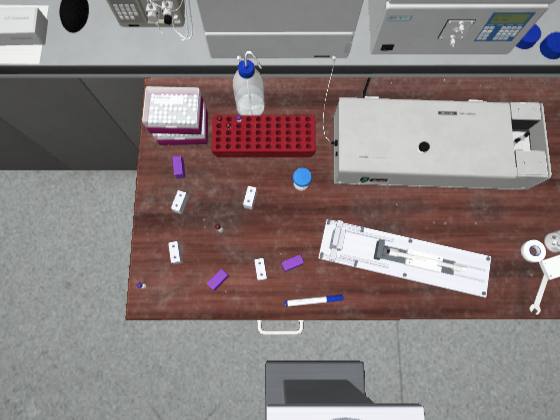

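View pics/scene0.png

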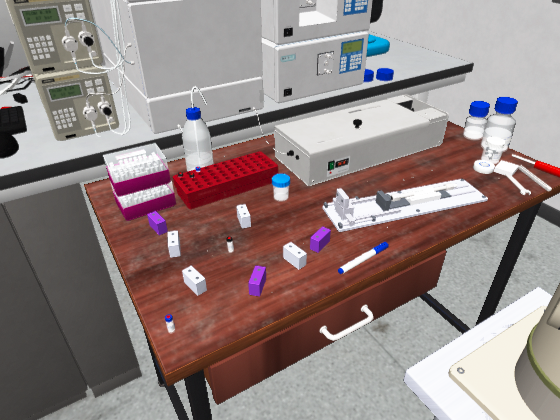

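View pics/wrist0.png

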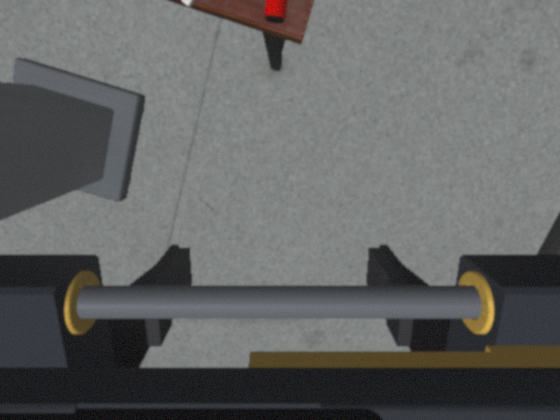

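The top view shows four white blocks at about (179,202), (174,252), (249,197) and (260,268), three purple look-alikes, and the holder at (320–490, 220–295) with the jaw at its left end. I'll zoom in next.

```bash
cat > h.py <<'E'
import numpy as np, cv2
from scipy.spatial.transform import Rotation as R
from bench import r
def ray(info,u,v,z):
    d=R.from_quat(info['rotation']).apply([(u-info['cx'])/info['fx'],(v-info['cy'])/info['fy'],1.])
    o=np.array(info['origin']); return o+d*(z-o[2])/d[2]
def proj(info,p):
    c=R.from_quat(info['rotation']).inv().apply(np.array(p)-info['origin'])
    return c[0]/c[2]*info['fx']+info['cx'], c[1]/c[2]*info['fy']+info['cy']
E
python3 - <<'E'
from h import *
im=cv2.imread('pics/top0.png')
a=im[180:300,125:285]; b=im[210:305,310:500]
cv2.imwrite('pics/z1.png',cv2.resize(a,None,fx=5,fy=5,interpolation=cv2.INTER_CUBIC))
cv2.imwrite('pics/z2.png',cv2.resize(b,None,fx=4,fy=4,interpolation=cv2.INTER_CUBIC))
sc=cv2.imread('pics/scene0.png')
cv2.imwrite('pics/z3.png',cv2.resize(sc[165:245,310:500],None,fx=4,fy=4,interpolation=cv2.INTER_CUBIC))
E
```

```text
(no output)
```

View pics/z1.png

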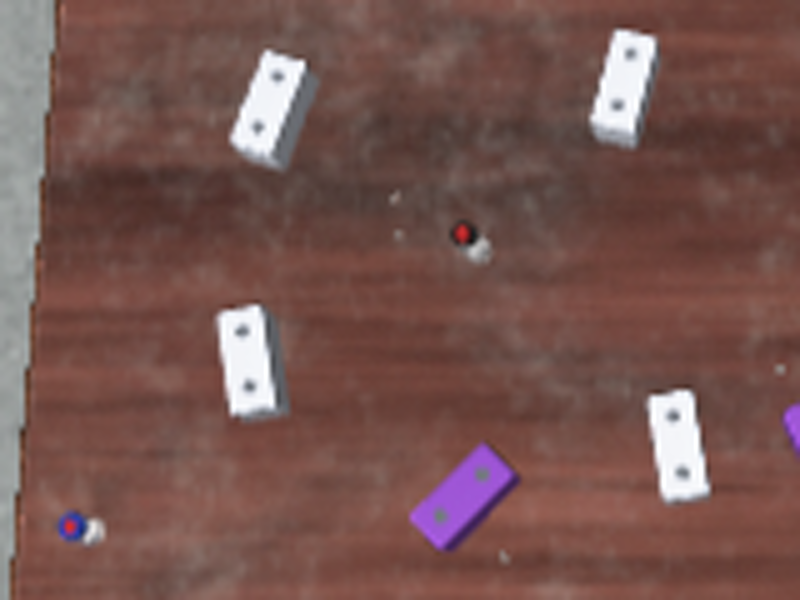

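View pics/z2.png

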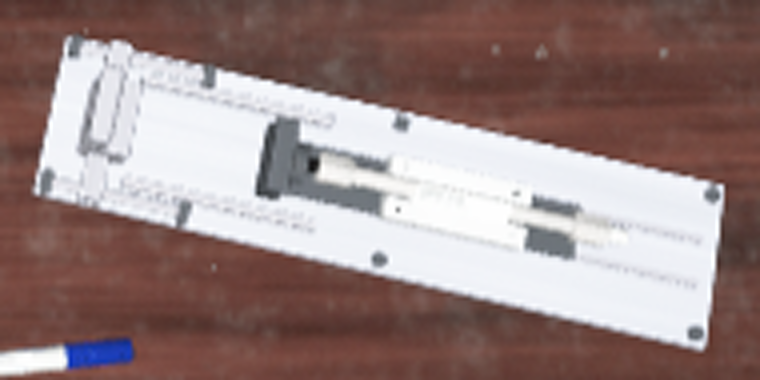

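View pics/z3.png

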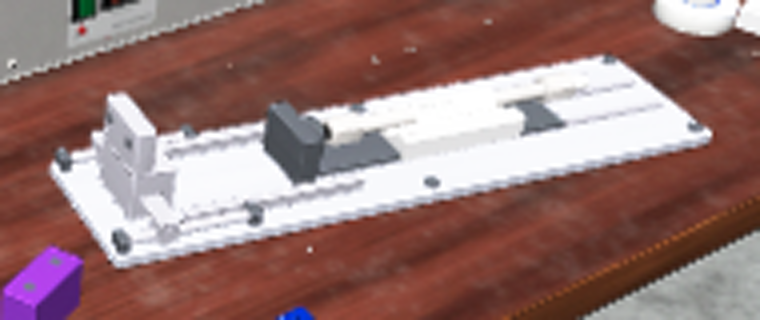

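Run:
```python
from h import *
im=cv2.imread('pics/top0.png'); info=r.camera_info('top')
hsv=cv2.cvtColor(im,cv2.COLOR_BGR2HSV)
g=((hsv[...,2]>205)&(hsv[...,1]<40)).astype(np.uint8)
g[:180]=0;
n,l,st,c=cv2.connectedComponentsWithStats(g)
for k in range(1,n):
    if st[k,4]<60 or st[k,1]>298: continue
    cs,_=cv2.findContours((l==k).astype(np.uint8),cv2.RETR_EXTERNAL,cv2.CHAIN_APPROX_NONE)
    z=0.03 if st[k,4]<600 else 0.008
    P=np.array([ray(info,*p[0],z)[:2] for p in cs[0]],np.float32)
    (cx,cy),(w,h),a=cv2.minAreaRect(P)
    m=ray(info,*c[k],z)
    print(st[k],'rect c',round(cx,4),round(cy,4),'size',round(w,4),round(h,4),'ang',round(a,1),'mean',m[:2].round(4))
# dark end plate
for z,lab in((.038,'dark'),):
    g=((hsv[...,2]<120)&(hsv[...,1]<60)).astype(np.uint8); g[:225]=0;g[280:]=0;g[:,:365]=0;g[:,410:]=0
    n,l,st,c=cv2.connectedComponentsWithStats(g)
    for k in range(1,n):
        if st[k,4]>15: print(st[k],c[k],ray(info,*c[k],z))
for nm,u,v,z in (('vialA',125+462/5,180+232/5,.034),('vialB',125+70/5,180+526/5,.034),('jar',303,177,.053)):
    print(nm,ray(info,u,v,z))
# manual points z2: scale 4 offset (310,210)
for nm,u,v,z in (('plateTL',70,37,.008),('plateBL',37,192,.008),('plateTR',724,187,.008),('plateBR',706,350,.008),('dark top farL',276,118,.038),('dark top nearL',258,192,.038),('dk R far',298,122,.038),('dkRnear',282,197,.038),('jawtop far',112,65,.064),('jaw near',95,150,.064)):
    print(nm,ray(info,310+(u-1.5)/4,210+(v-1.5)/4,z).round(4))
```

```text
[243 186  13  21 155] rect c 0.5824 0.1978 size 0.0186 0.044 ang 77.2 mean [0.5822 0.1976]
[171 190  15  21 157] rect c 0.5722 0.3536 size 0.019 0.0441 ang 72.8 mean [0.5719 0.3532]
[ 320  220  171   77 6005] rect c 0.4513 -0.1395 size 0.364 0.0925 ang 76.2 mean [ 0.4488 -0.1466]
[545 238  15  12  91] rect c 0.4767 -0.4515 size 0.0218 0.0297 ang 7.1 mean [ 0.4777 -0.4497]
[169 241  11  22 173] rect c 0.4589 0.3564 size 0.0441 0.0188 ang 11.0 mean [0.4589 0.3562]
[522 240  38  39 624] rect c 0.4504 -0.4409 size 0.094 0.0558 ang 45.5 mean [ 0.4476 -0.4394]
[255 258  12  22 180] rect c 0.4229 0.1727 size 0.0443 0.019 ang 9.8 mean [0.423  0.1726]
[530 274  18  40 209] rect c 0.3716 -0.4114 size 0.0191 0.0843 ang 60.3 mean [ 0.37  -0.408]
[288 297  39   9 184] rect c 0.3564 0.0753 size 0.0099 0.0793 ang 6.0 mean [0.3561 0.0764]
[374 241   6  19  55] [376.45454545 250.90909091] [ 0.45942746 -0.07253114  0.038     ]
[382 246   8  11  48] [385.27083333 250.5625    ] [ 0.46017632 -0.09114708  0.038     ]
vialA [0.51278309 0.26476388 0.034     ]
vialB [0.38791308 0.4235673  0.034     ]
jar [0.61783876 0.08088039 0.053     ]
plateTL [0.5355 0.0258 0.008 ]
plateBL [0.4492 0.046  0.008 ]
plateTR [ 0.4522 -0.3268  0.008 ]
plateBR [ 0.3652 -0.3072  0.008 ]
dark top farL [ 0.4846 -0.0785  0.038 ]
dark top nearL [ 0.4452 -0.0669  0.038 ]
dk R far [ 0.4825 -0.09    0.038 ]
dkRnear [ 0.4426 -0.0793  0.038 ]
jawtop far [0.5077 0.0113 0.064 ]
jaw near [0.4632 0.0215 0.064 ]
```

Run:
```python
from h import *
im=cv2.imread('pics/top0.png')
sc=cv2.imread('pics/scene0.png')
a=cv2.resize(im[215:270,315:400],None,fx=9,fy=9,interpolation=cv2.INTER_NEAREST)
cv2.imwrite('pics/z4.png',a)
cv2.imwrite('pics/z5.png',cv2.resize(sc[180:235,320:405],None,fx=9,fy=9,interpolation=cv2.INTER_NEAREST))
```

```text
(no output)
```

View pics/z4.png

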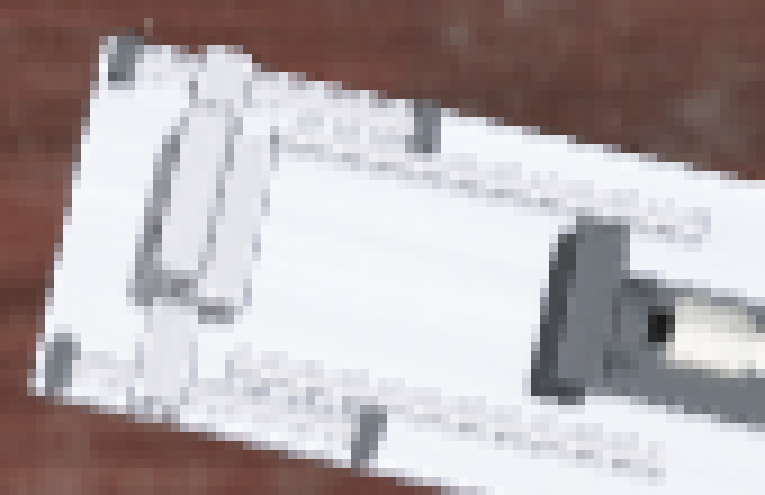

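View pics/z5.png

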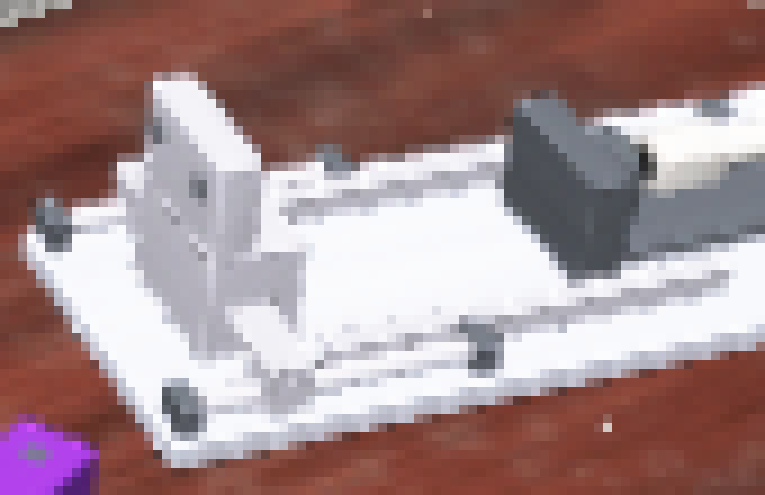

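Run:
```python
from h import *
info=r.camera_info('top'); y=np.deg2rad(-13.5)
Y=np.array([-np.sin(y),np.cos(y)]);X=np.array([np.cos(y),np.sin(y)])
O=np.array([.4513,-.1395])+.0975*Y
print(O)
for nm,u,v,z in (('topfar',578,218,.038),('topnear',557,388,.038),('footfar',556,240,.008),('footnear',532,392,.008),('jawF',272,130,.038),('jawN',243,310,.038),('pushtopF',180,105,.064),('pushtopN',158,270,.064),('wallF end',708,225,.016),('wallN end',660,470,.016)):
    p=ray(info,315+(u-4)/9,215+(v-4)/9,z)[:2]; q=p-O; print(nm,p.round(4),'holder',(q@X*1000).round(1),(q@Y*1000).round(1))
```

```text
[ 0.47406092 -0.04469393]
topfar [ 0.4854 -0.0789] holder 19.0 -30.6
topnear [ 0.4451 -0.0717] holder -21.8 -33.0
footfar [ 0.4854 -0.0805] holder 19.4 -32.2
footnear [ 0.4483 -0.0728] holder -18.5 -33.3
jawF [ 0.5065 -0.0075] holder 22.8 43.7
jawN [0.4634 0.0008] holder -21.0 41.8
pushtopF [0.507  0.0177] holder 17.5 68.4
pushtopN [0.4685 0.024 ] holder -21.4 65.5
wallF end [ 0.4877 -0.1155] holder 29.8 -65.7
wallN end [ 0.4286 -0.1004] holder -31.2 -64.8
```

```bash
cat >> h.py <<'E'
def row(x,y,z,yaw,show=True):
    s=r.read_state(); p=np.array(s['ee_pos']); R0=R.from_quat(s['eef_rot'])
    c=[]
    for k in (0,180):
        Rt=R.from_euler('z',yaw+k,degrees=True)*R.from_euler('x',180,degrees=True)
        c.append(np.rad2deg((R0.inv()*Rt).as_rotvec())/5)
    rv=min(c,key=np.linalg.norm)
    d=R0.inv().apply(np.array([x,y,z])-p)/.025
    print('shift',d.round(3),'turn',rv.round(3),'rows',np.ceil(max(np.linalg.norm(d)/2.5,np.linalg.norm(rv)*5/10.7)))
    return d,rv
def st():
    s=r.read_state(); R0=R.from_quat(s['eef_rot']); x=R0.apply([1,0,0]); z=R0.apply([0,0,1])
    print('t',round(s['time'],2),'p',np.array(s['ee_pos']).round(4),'yaw',np.rad2deg(np.arctan2(x[1],x[0])).round(2),'z',z.round(3),'F',np.array(s['ft_force']).round(2),'w',round(s['width'],4))
E
python3 -c "
from h import *
st();row(.45,-.2,.24,-20)"
```

```text
t 0.15 p [ 0.1803 -0.5981  0.222 ] yaw -73.22 z [-0.     0.001 -1.   ] F [-0.13 -0.07 -0.08] w 0.0868
shift [-12.135 -14.926  -0.71 ] turn [-5.0000e-03  1.2000e-02 -1.0645e+01] rows 8.0
```

Request:
{"fn": "carry_out", "kwargs": {"commands": [[[0,-12.1,-14.9,-0.7,0,0,-10.6],[0,-12.1,-14.9,-0.7,0,0,-10.6],[0,-12.1,-14.9,-0.7,0,0,-10.6],[0,-12.1,-14.9,-0.7,0,0,-10.6],[0,-12.1,-14.9,-0.7,0,0,-10.6],[0,-12.1,-14.9,-0.7,0,0,-10.6],[0,-12.1,-14.9,-0.7,0,0,-10.6],[0,-12.1,-14.9,-0.7,0,0,-10.6],[0,-12.1,-14.9,-0.7,0,0,-10.6]]], "grip_force": 30}}

```text
time: 1.27
ee_pos: [0.4513, -0.1976, 0.2399]
eef_rot: [0.985, -0.173, -0.0, -0.001]
ft_force: [-0.9, -0.3, 0.2]
width: 0.0869
```

```bash
python3 -c "
from h import *
st();row(.423,.173,.15,9.8)
cv2.imwrite('pics/w1.png',r.camera('wrist'))"
```

```text
t 1.27 p [ 0.4513 -0.1976  0.2399] yaw -19.87 z [ 0.     0.002 -1.   ] F [-0.85 -0.32  0.18] w 0.0869
shift [ -6.1   -13.55    3.619] turn [-1.900e-02 -1.000e-03 -5.934e+00] rows 7.0
```

View pics/w1.png

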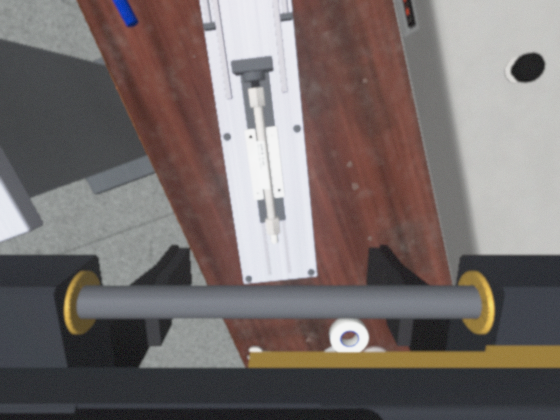

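The wrist view shows the dark end plate at about (253,66), with the channel walls on both sides. Next I go over the first spacer.

Request:
{"fn": "carry_out", "kwargs": {"commands": [[[0,-6.1,-13.5,3.0,0,0,-5.9],[0,-6.1,-13.5,3.0,0,0,-5.9],[0,-6.1,-13.5,3.0,0,0,-5.9],[0,-6.1,-13.5,3.0,0,0,-5.9],[0,-6.1,-13.5,3.0,0,0,-5.9],[0,-6.1,-13.5,3.0,0,0,-5.9],[0,-6.1,-13.5,3.0,0,0,-5.9]]]}}

```text
time: 2.2
ee_pos: [0.4214, 0.1724, 0.1645]
eef_rot: [0.996, 0.085, -0.001, -0.001]
ft_force: [-0.3, -0.1, -0.5]
width: 0.0871
```

```bash
python3 -c "
from h import *
st()
np.save('w2.npy',0)
i=r.camera_info('wrist');print(proj(i,[.423,.173,.03]));
cv2.imwrite('pics/w2.png',r.camera('wrist'))"
```

```text
t 2.2 p [0.4214 0.1724 0.1645] yaw 9.72 z [-0.002  0.002 -1.   ] F [-0.27 -0.15 -0.48] w 0.0871
(np.float64(281.162533159947), np.float64(197.43644268296407))
```

View pics/w2.png

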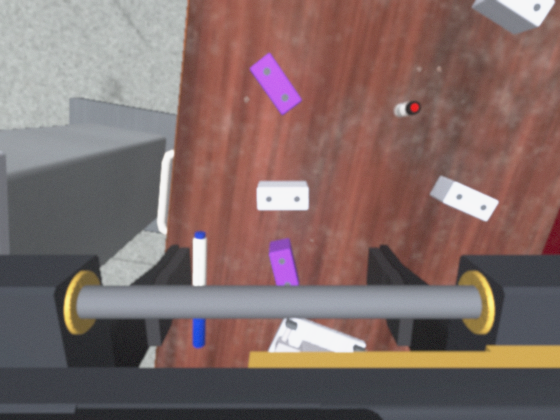

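The block is dead centre at (283,197), with its two top holes near (269,199) and (297,199). I'll refine this with the holes.

```bash
cat >> h.py <<'E'
def holes(im,info,box,z):
    """dark hole centres within box u0,v0,u1,v1"""
    u0,v0,u1,v1=box; g=cv2.cvtColor(im,cv2.COLOR_BGR2GRAY)[v0:v1,u0:u1]
    m=(g<170).astype(np.uint8); n,l,s,c=cv2.connectedComponentsWithStats(m)
    out=[]
    for k in range(1,n):
        x,y,w,h,a=s[k]
        if 4<a<150 and x>0 and y>0 and x+w<u1-u0 and y+h<v1-v0:
            out.append((c[k][0]+u0,c[k][1]+v0,a,ray(info,c[k][0]+u0,c[k][1]+v0,z).round(4)))
    return out
E
python3 -c "
from h import *
i=r.camera_info('wrist');im=cv2.imread('pics/w2.png')
H=holes(im,i,(260,190,306,208),.03);print(H)
H2=holes(im,i,(445,180,495,216),.03);print(H2)
for h in (H,H2):
  a,b=h[0][3],h[1][3];d=b-a;print((a+b)/2,np.rad2deg(np.arctan2(d[1],d[0])),np.linalg.norm(d))
row(.423,.1725,.014,9.8)
"
```

```text
[(np.float64(296.38461538461536), np.float64(198.6153846153846), np.int32(13), array([0.4367, 0.1721, 0.03  ])), (np.float64(268.3636363636364), np.float64(198.9090909090909), np.int32(11), array([0.4131, 0.1678, 0.03  ]))]
[(np.float64(458.61538461538464), np.float64(196.3846153846154), np.int32(13), array([0.5729, 0.1971, 0.03  ])), (np.float64(483.0), np.float64(207.0), np.int32(11), array([0.5965, 0.1915, 0.03  ]))]
[0.4249  0.16995 0.03   ] -169.67379045261427 0.02398853893008071
[0.5847 0.1943 0.03  ] -13.34872711328733 0.024255308697272913
shift [ 0.061 -0.063  6.022] turn [-0.018  0.015 -0.045] rows 3.0
```

Request:
{"fn": "carry_out", "kwargs": {"commands": [[[0,0.1,0,2.4,0,0,0],[0,0.1,0,4.6,0,0,0],[0,0.1,0,5.4,0,0,0],[0,0.1,0,6.0,0,0,0],[0,0.1,0,6.0,0,0,0],[255,0.1,0,6.0,0,0,0],[255,0.1,0,6.0,0,0,0],[255,0.1,0,6.0,0,0,0],[255,0.1,0,6.0,0,0,0],[255,0.1,0,6.0,0,0,0]]]}}

```text
time: 3.5
ee_pos: [0.4242, 0.1711, 0.0146]
eef_rot: [0.997, 0.084, -0.001, -0.001]
ft_force: [-0.3, 0.9, 0.7]
width: 0.0448
```

```bash
python3 -c "
from h import *
st()"
```

```text
t 3.5 p [0.4242 0.1711 0.0146] yaw 9.59 z [-0.002  0.001 -1.   ] F [-0.26  0.93  0.68] w 0.0448
```

```bash
python3 -c "
from h import *
row(.4696,-.0632,.15,-13.5)"
```

```text
shift [ 0.222  9.537 -5.43 ] turn [-0.015  0.019  4.617] rows 5.0
```

Request:
{"fn": "carry_out", "kwargs": {"commands": [[[255,0,0,-2.0,0,0,0],[255,0,0,-4.4,0,0,0],[255,0,0.5,-5.4,0,0,0.5],[255,0.1,3.0,-5.4,0,0,1.5],[255,0.1,5.0,-5.4,0,0,2.5],[255,0.2,7.0,-5.4,0,0,3.5],[255,0.2,9.0,-5.4,0,0,4.6],[255,0.2,9.5,-5.4,0,0,4.6],[255,0.2,9.5,-5.4,0,0,4.6]]]}}

```text
time: 4.62
ee_pos: [0.4688, -0.0624, 0.149]
eef_rot: [0.993, -0.117, -0.001, -0.001]
ft_force: [-0.0, 0.5, -0.4]
width: 0.0438
```

```bash
python3 -c "
from h import *
st()
i=r.camera_info('wrist');print(i);
cv2.imwrite('pics/w3.png',r.camera('wrist'))"
```

```text
t 4.62 p [ 0.4688 -0.0624  0.149 ] yaw -13.43 z [-0.002  0.002 -1.   ] F [-0.02  0.48 -0.42] w 0.0438
{'fx': 357.506048155007, 'fy': 357.506048155007, 'cx': 278.77180498143343, 'cy': 208.9910622302662, 'origin': array([0.48631606, 0.00932328, 0.31129803]), 'rotation': array([ 0.98373749, -0.11570928, -0.01693127,  0.13632775])}
```

View pics/w3.png

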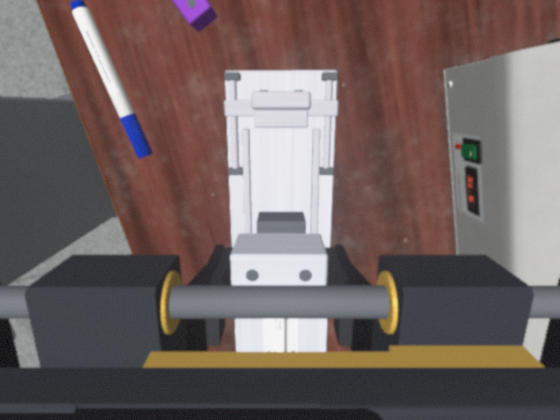

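The channel is aligned with the tool: walls at columns ~246 and 316, held block centred at ~280, end plate at row ~213–235. I'll measure it.

```bash
python3 -c "
from h import *
im=cv2.imread('pics/w3.png')
cv2.imwrite('pics/z6.png',cv2.resize(im[60:260,215:345],None,fx=4,fy=4,interpolation=cv2.INTER_NEAREST)[:800])
cv2.imwrite('pics/z6.png',cv2.resize(im[90:240,220:340],None,fx=4.9,fy=4,interpolation=cv2.INTER_NEAREST))
"
```

```text
(no output)
```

View pics/z6.png

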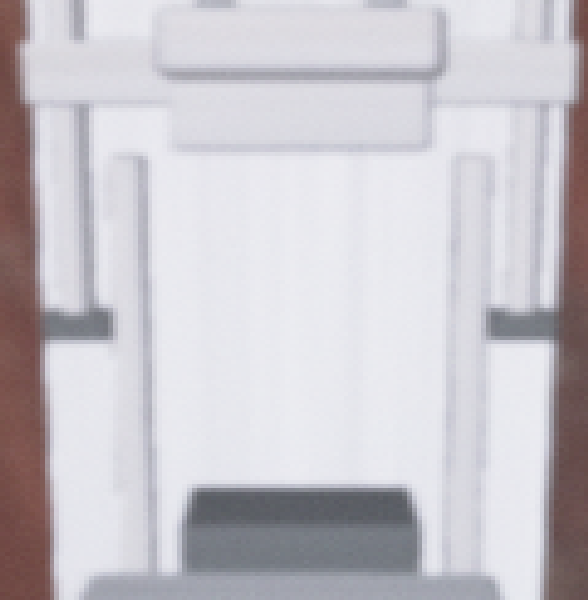

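```bash
cat >> h.py <<'E'
yw=np.deg2rad(-13.5)
HY=np.array([-np.sin(yw),np.cos(yw)]);HX=np.array([np.cos(yw),np.sin(yw)])
HO=np.array([.47406,-.0447])
def hold(p):
    q=np.array(p)[:2]-HO; return np.round([q@HX*1000,q@HY*1000],1)
def world(hx,hy): return (HO+HX*hx/1000+HY*hy/1000).round(4)
E
python3 -c "
from h import *
i=r.camera_info('wrist')
for nm,u,v,z in (('wl',134,160,.016),('wr',460,160,.016),('wl floor',148,160,.008),('wr floor',450,160,.008),('wl2',148,480,.016),('wr2',446,480,.016),('footL',190,488,.008),('footR',410,488,.008),('topL',185,525,.038),('topR',418,525,.038),('jawL',172,148,.038),('jawR',430,148,.038),('plateL',38,200,.008),('plateL2',55,540,.008),('plateR',570,200,.008),('plateR2',552,500,.008)):
    print(nm,hold(ray(i,220+(u)/4.9-.5,90+v/4-.5,z)))
# block held: foot/bottom/hole
for u,v in((252,275),(305,275)): print('hole',hold(ray(i,u,v,.149-.0146+.030)))
st(); print(hold(r.read_state()['ee_pos']))
"
```

```text
wl [-27.3  39.6]
wr [26.4 39.8]
wl floor [-25.7  39.2]
wr floor [25.5 39.3]
wl2 [-26.3 -27.6]
wr2 [ 25.9 -27.4]
footL [-19.5 -31.7]
footR [ 20.2 -31.5]
topL [-18.6 -30.7]
topR [ 19.6 -30.5]
jawL [-19.5  43.1]
jawR [19.7 43.2]
plateL [-44.6  30.9]
plateL2 [-44.2 -43.8]
plateR [46.2 31.2]
plateR2 [ 45.9 -34.2]
hole [-13.2 -16. ]
hole [ 10.7 -16. ]
t 4.67 p [ 0.4688 -0.0612  0.1491] yaw -13.33 z [-0.002  0.002 -1.   ] F [ 0.26  0.45 -0.25] w 0.0435
[ -1.3 -17.3]
```

```bash
python3 -c "
from h import *
w=world(0.2,-20);print(w);row(w[0],w[1],.0232,-13.5)"
```

```text
[ 0.4696 -0.0642]
shift [0.07  0.115 5.037] turn [-0.017  0.026  0.034] rows 3.0
```

Request:
{"fn": "carry_out", "kwargs": {"commands": [[[255,0.07,0.12,2.0,0,0,0],[255,0.07,0.12,3.6,0,0,0],[255,0.07,0.12,3.9,0,0,0],[255,0.07,0.12,3.9,0,0,0],[255,0.07,0.12,3.9,0,0,0]]]}}

```text
time: 5.3
ee_pos: [0.4708, -0.0641, 0.0533]
eef_rot: [0.993, -0.116, 0.0, -0.001]
ft_force: [-0.2, 0.2, -1.4]
width: 0.0436
```

```bash
python3 -c "
from h import *
st();print(hold(r.read_state()['ee_pos']))
w=world(0.2,-20);print(w);row(w[0],w[1],.0230,-13.5)"
```

```text
t 5.3 p [ 0.4708 -0.0641  0.0533] yaw -13.29 z [ 0.001  0.001 -1.   ] F [-0.16  0.2  -1.38] w 0.0436
[  1.4 -19.6]
[ 0.4696 -0.0642]
shift [-0.047  0.017  1.211] turn [-0.017 -0.004  0.042] rows 1.0
```

Request:
{"fn": "carry_out", "kwargs": {"commands": [[[255,-0.04,0.0,0.6,0,0,0.04],[255,-0.04,0.0,1.0,0,0,0.04],[255,-0.04,0.0,1.2,0,0,0.04],[255,-0.04,0.0,1.2,0,0,0.04],[255,-0.04,0.0,1.2,0,0,0.04]]]}}

```text
time: 5.92
ee_pos: [0.4698, -0.0638, 0.0231]
eef_rot: [0.993, -0.117, 0.0, -0.001]
ft_force: [-0.4, 0.0, -0.9]
width: 0.0435
```

```bash
python3 -c "
from h import *
st();print(hold(r.read_state()['ee_pos']))"
```

```text
t 5.92 p [ 0.4698 -0.0638  0.0231] yaw -13.49 z [ 0.001  0.002 -1.   ] F [-0.44  0.04 -0.92] w 0.0435
[  0.4 -19.5]
```

Request:
{"fn": "carry_out", "kwargs": {"commands": [[[255,0,0,0.04,0,0,0],[100,0,0,0.04,0,0,0],[60,0,0,0.04,0,0,0],[60,0,0,0.04,0,0,0],[0,0,0,-1.5,0,0,0],[0,0,0,-3.5,0,0,0],[0,0,0,-5.0,0,0,0],[0,0,0,-5.0,0,0,0]]]}}

```text
time: 6.92
ee_pos: [0.4715, -0.0643, 0.1508]
eef_rot: [0.993, -0.118, 0.003, -0.0]
ft_force: [0.5, 0.5, -0.8]
width: 0.0863
```

```bash
python3 -c "
from h import *
st();print(hold(r.read_state()['ee_pos']))
row(.5835,.196,.15,-13.1)
cv2.imwrite('pics/w4.png',r.camera('wrist'))"
```

```text
t 6.92 p [ 0.4715 -0.0643  0.1508] yaw -13.5 z [ 0.005 -0.    -1.   ] F [ 0.46  0.48 -0.76] w 0.0863
[  2.1 -19.6]
shift [  1.926 -11.168   0.051] turn [-0.011 -0.06  -0.08 ] rows 5.0
```

View pics/w4.png

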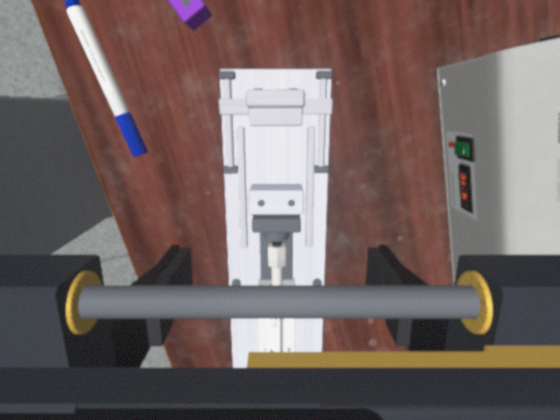

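The first spacer sits upright at (276,199), right before the end plate. Next I check clearance of the red rack near the second spacer.

```bash
python3 -c "
from h import *
t=cv2.imread('pics/top0.png');s=cv2.imread('pics/scene0.png')
cv2.imwrite('pics/z7.png',np.hstack([cv2.resize(t[105:175,200:325],None,fx=3,fy=3),cv2.resize(s[140:210,165:290],None,fx=3,fy=3)]))
"
```

```text
(no output)
```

View pics/z7.png

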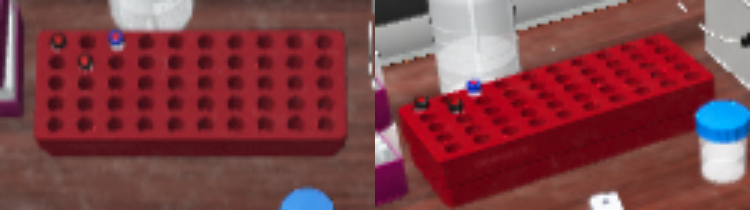

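```bash
python3 -c "
from h import *
t=r.camera_info('top');s=r.camera_info('scene')
print('foot',ray(t,215,156,0),ray(s,189.3,208.3,0))
for z in(.03,.04,.05,.06): print(z,ray(t,212.7,151,z),ray(s,186.7,193.3,z))
"
```

```text
foot [0.68651845 0.28038214 0.        ] [0.69136973 0.27878225 0.        ]
0.03 [0.68678727 0.28145267 0.03      ] [0.70654177 0.27497393 0.03      ]
0.04 [0.6827628  0.27989114 0.04      ] [0.6914979  0.27935116 0.04      ]
0.05 [0.67873832 0.27832961 0.05      ] [0.67645402 0.28372839 0.05      ]
0.06 [0.67471385 0.27676808 0.06      ] [0.66141014 0.28810561 0.06      ]
```

Request:
{"fn": "carry_out", "kwargs": {"commands": [[[0,1.9,-11.2,0,0,0,0],[0,1.9,-11.2,0,0,0,0],[0,1.9,-11.2,0,0,0,0],[0,1.9,-11.2,0,0,0,0],[0,1.9,-11.2,0,0,0,0],[0,1.9,-11.2,0,0,0,0],[0,1.9,-11.2,0,0,0,0]]]}}

```text
time: 7.85
ee_pos: [0.5814, 0.196, 0.148]
eef_rot: [0.993, -0.118, 0.0, 0.0]
ft_force: [0.0, -1.0, 1.5]
width: 0.0871
```

```bash
python3 -c "
from h import *
st()
i=r.camera_info('wrist');im=r.camera('wrist')
cv2.imwrite('pics/w5.png',im)
u,v=proj(i,[.5835,.196,.03]);u=int(u);v=int(v);print(u,v)
for h in holes(im,i,(u-30,v-12,u+30,v+14),.03):print(h)
row(.5835,.196,.014,-13.1)
"
```

```text
t 7.85 p [0.5814 0.196  0.148 ] yaw -13.52 z [ 0.001 -0.001 -1.   ] F [ 0.01 -0.96  1.45] w 0.0871
280 201
shift [ 0.057 -0.041  5.376] turn [ 0.005 -0.018 -0.095] rows 3.0
```

View pics/w5.png

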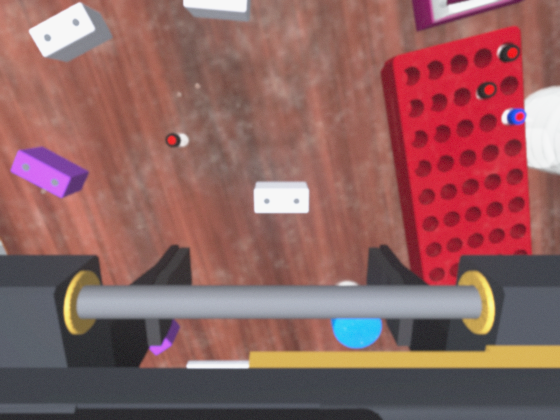

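Block centred at (281,199), holes at (267,201) and (296,201), as predicted. Descend and grip.

Request:
{"fn": "carry_out", "kwargs": {"commands": [[[0,0.06,-0.02,2.4,0,0,0],[0,0.06,-0.02,4.2,0,0,0],[0,0.06,-0.02,5.0,0,0,0],[0,0.06,-0.02,5.35,0,0,-0.05],[0,0.06,-0.02,5.35,0,0,-0.05],[255,0.06,-0.02,5.35,0,0,-0.05],[255,0.06,-0.02,5.35,0,0,-0.05],[255,0.06,-0.02,5.35,0,0,-0.05],[255,0.06,-0.02,5.35,0,0,-0.05],[255,0.06,-0.02,5.35,0,0,-0.05]]]}}

```text
time: 9.15
ee_pos: [0.5834, 0.1954, 0.0147]
eef_rot: [0.993, -0.116, 0.001, 0.0]
ft_force: [-0.4, 0.6, 1.1]
width: 0.045
```

```bash
python3 -c "
from h import *
st(); w=world(0,3); print(w); row(w[0],w[1],.15,-13.5)"
```

```text
t 9.15 p [0.5834 0.1954 0.0147] yaw -13.33 z [ 0.001 -0.001 -1.   ] F [-0.35  0.56  1.12] w 0.045
[ 0.4748 -0.0418]
shift [-2.033 10.238 -5.412] turn [ 0.005 -0.018  0.034] rows 5.0
```

Request:
{"fn": "carry_out", "kwargs": {"commands": [[[255,0,0,-2.0,0,0,0],[255,0,0,-4.4,0,0,0],[255,-0.2,0.5,-5.4,0,0,0],[255,-0.5,3.0,-5.4,0,0,0],[255,-1.0,5.0,-5.4,0,0,0],[255,-1.5,7.5,-5.4,0,0,0],[255,-2.0,9.5,-5.4,0,0,0],[255,-2.0,10.2,-5.4,0,0,0],[255,-2.0,10.2,-5.4,0,0,0],[255,-2.0,10.2,-5.4,0,0,0]]]}}

```text
time: 10.4
ee_pos: [0.4762, -0.0397, 0.1498]
eef_rot: [0.993, -0.115, 0.001, 0.0]
ft_force: [0.2, 0.1, -0.9]
width: 0.0435
```

```bash
python3 -c "
from h import *
i=r.camera_info('wrist');im=r.camera('wrist')
cv2.imwrite('pics/w6.png',im)
st();print(hold(r.read_state()['ee_pos']))
np.save('i6.npy',[i],allow_pickle=True)
cv2.imwrite('pics/z8.png',cv2.resize(im[80:300,200:360],None,fx=3.5,fy=2.7))
t=r.camera('top');cv2.imwrite('pics/z9.png',cv2.resize(t[200:300,300:440],None,fx=5,fy=5))
"
```

```text
t 10.45 p [ 0.4762 -0.0395  0.1498] yaw -13.21 z [ 0.002 -0.    -1.   ] F [ 0.    0.14 -0.9 ] w 0.0435
[0.9 5.5]
```

View pics/w6.png

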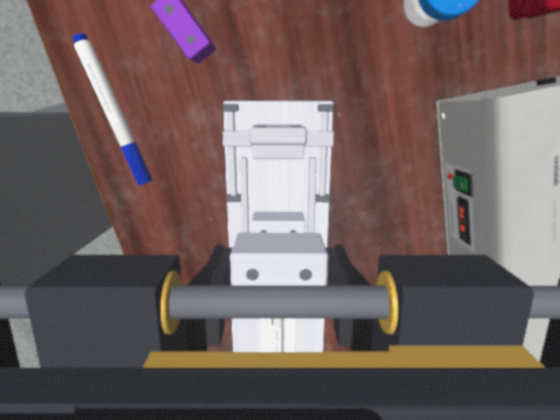

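View pics/z9.png

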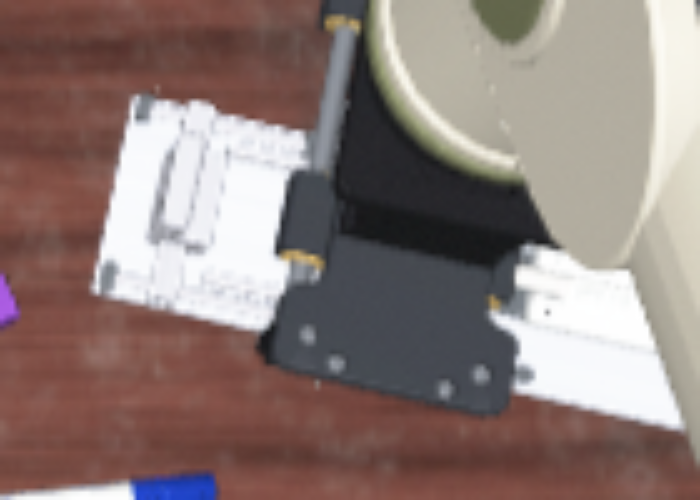

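In the wrist view the placed block is at about (278,222), its holes near (265,231) and (293,231). The held block is centred at ~279.

```bash
python3 -c "
from h import *
i=np.load('i6.npy',allow_pickle=True)[0]
for u,v in((265,231),(293,231)): print('b1 hole',hold(ray(i,u,v,.038)))
for u,v in((252,275),(306,275)): print('held hole',hold(ray(i,u,v,.1498-.0147+.03)))
for u in (254,304): print('b1 +y foot',hold(ray(i,u,213,.008)))
w=world(0,4); print(w); row(w[0],w[1],.055,-13.5);row(w[0],w[1],.023,-13.5)
"
```

```text
b1 hole [ -9.8 -17.1]
b1 hole [ 12.9 -17. ]
held hole [-11.1   6.6]
held hole [13.2  6.7]
b1 +y foot [-20.6 -10.8]
b1 +y foot [ 23.8 -10.7]
[ 0.475  -0.0408]
shift [-0.039  0.062  3.789] turn [-0.003 -0.017  0.062] rows 2.0
shift [-0.041  0.062  5.069] turn [-0.003 -0.017  0.062] rows 3.0
```

View pics/z8.png

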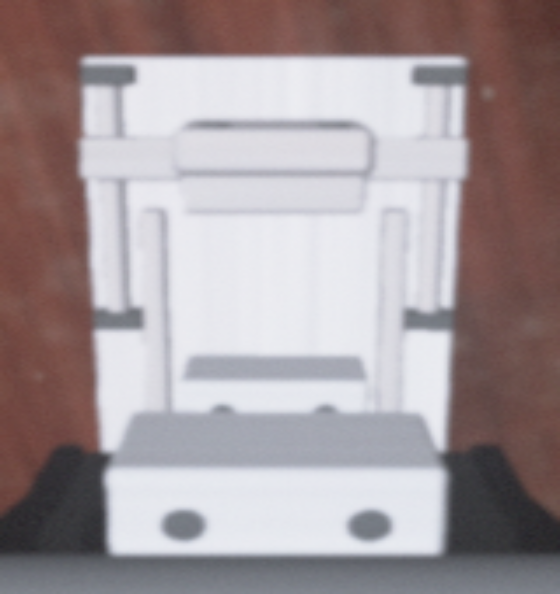

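Request:
{"fn": "carry_out", "kwargs": {"commands": [[[255,-0.04,0.04,2.0,0,0,0.06],[255,-0.04,0.04,3.5,0,0,0.06],[255,-0.04,0.04,3.8,0,0,0.06],[255,-0.04,0.04,3.8,0,0,0.06],[255,-0.04,0.04,3.8,0,0,0.06]]]}}

```text
time: 11.12
ee_pos: [0.4763, -0.0401, 0.0562]
eef_rot: [0.993, -0.117, 0.002, 0.0]
ft_force: [-0.2, 0.5, -0.8]
width: 0.0439
```

```bash
python3 -c "
from h import *
st();print(hold(r.read_state()['ee_pos']))
w=world(0,4.6);row(w[0],w[1],.0232,-13.5)"
```

```text
t 11.12 p [ 0.4763 -0.0401  0.0562] yaw -13.47 z [ 0.004 -0.001 -1.   ] F [-0.21  0.48 -0.82] w 0.0439
[1.1 5. ]
shift [-0.049  0.016  1.319] turn [-0.004 -0.042  0.005] rows 1.0
```

Request:
{"fn": "carry_out", "kwargs": {"commands": [[[255,-0.04,0.0,0.6,0,0,0],[255,-0.04,0.0,1.1,0,0,0],[255,-0.04,0.0,1.3,0,0,0],[255,-0.04,0.0,1.33,0,0,0],[255,-0.04,0.0,1.33,0,0,0],[100,-0.04,0.0,1.33,0,0,0],[60,-0.04,0,1.33,0,0,0],[60,-0.04,0,1.33,0,0,0],[0,-0.04,0,0,0,0,0],[0,-0.04,0,-2.0,0,0,0],[0,-0.04,0,-3.6,0,0,0],[0,-0.04,0,-3.6,0,0,0]]]}}

```text
time: 12.62
ee_pos: [0.4768, -0.04, 0.149]
eef_rot: [0.993, -0.117, 0.005, 0.001]
ft_force: [0.1, -0.3, -0.1]
width: 0.086
```

```bash
python3 -c "
from h import *
st();print(hold(r.read_state()['ee_pos']))
w=world(0,110);row(w[0],w[1],.15,-13.5)
i=r.camera_info('wrist')
im=r.camera('wrist');cv2.imwrite('pics/w7.png',im)
"
```

```text
t 12.62 p [ 0.4768 -0.04    0.149 ] yaw -13.49 z [ 0.009 -0.002 -1.   ] F [ 0.15 -0.27 -0.12] w 0.086
[1.6 5.2]
shift [-0.064 -4.192 -0.043] turn [ 0.002 -0.105  0.002] rows 2.0
```

View pics/w7.png

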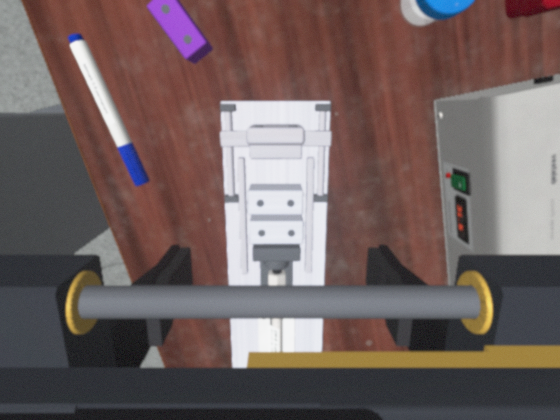

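Both blocks stand upright side by side at (275,197) and (275,228). Next I close the gripper and go behind the jaw.

Request:
{"fn": "carry_out", "kwargs": {"commands": [[[255,-0.05,-2.0,0,0,-0.1,0],[255,-0.05,-4.0,0,0,-0.1,0],[255,-0.05,-4.2,0,0,-0.1,0],[255,-0.05,-4.2,1.0,0,-0.1,0],[255,-0.05,-4.2,2.5,0,-0.1,0],[255,-0.05,-4.2,3.5,0,-0.1,0],[255,-0.05,-4.2,3.5,0,-0.1,0],[255,-0.05,-4.2,3.5,0,-0.1,0]]]}}

```text
time: 13.68
ee_pos: [0.4997, 0.062, 0.06]
eef_rot: [0.993, -0.118, -0.001, -0.0]
ft_force: [0.1, 0.6, 0.1]
width: 0.015
```

```bash
python3 -c "
from h import *
st();print(hold(r.read_state()['ee_pos']))
w=world(0,85);row(w[0],w[1],.042,-13.5)
w=world(0,60);row(w[0],w[1],.042,-13.5)
"
```

```text
t 13.68 p [0.4997 0.062  0.06  ] yaw -13.51 z [-0.002  0.    -1.   ] F [0.1  0.61 0.07] w 0.015
[  0.  109.7]
shift [-0.     0.987  0.722] turn [ 0.001  0.026 -0.002] rows 1.0
shift [0.002 1.99  0.722] turn [ 0.001  0.026 -0.002] rows 1.0
```

Lower to z ≈ 0.043 and move gently towards the jaw.

Request:
{"fn": "carry_out", "kwargs": {"commands": [[[255,0,0,0.7,0,0,0],[255,0,0.2,0.7,0,0,0],[255,0,0.5,0.7,0,0,0],[255,0,0.8,0.7,0,0,0],[255,0,1.0,0.7,0,0,0],[255,0,1.2,0.7,0,0,0],[255,0,1.4,0.7,0,0,0]]]}}

```text
time: 14.55
ee_pos: [0.4917, 0.0283, 0.0427]
eef_rot: [0.993, -0.117, -0.001, -0.001]
ft_force: [0.5, 3.4, -1.5]
width: 0.0002
```

```bash
python3 -c "
from h import *
st();print(hold(r.read_state()['ee_pos']))
"
```

```text
t 14.55 p [0.4917 0.0283 0.0427] yaw -13.49 z [-0.002  0.001 -1.   ] F [ 0.48  3.38 -1.45] w 0.0002
[ 0.1 75.1]
```

Contact with the spring is felt. Push on in small steps.

Request:
{"fn": "carry_out", "kwargs": {"commands": [[[255,0,0.2,0,0,0,0],[255,0,0.4,0,0,0,0],[255,0,0.6,0,0,0,0],[255,0,0.8,0,0,0,0],[255,0,0.9,0,0,0,0]]]}}

```text
time: 15.18
ee_pos: [0.4864, 0.0063, 0.0427]
eef_rot: [0.993, -0.117, -0.001, -0.001]
ft_force: [2.5, 5.1, -2.6]
width: 0.0003
```

```bash
python3 -c "
from h import *
st();print(hold(r.read_state()['ee_pos']))
cv2.imwrite('pics/w8.png',r.camera('wrist'))
"
```

```text
t 15.18 p [0.4864 0.0063 0.0427] yaw -13.49 z [-0.001  0.001 -1.   ] F [ 2.53  5.13 -2.58] w 0.0003
[ 0.1 52.5]
```

View pics/w8.png

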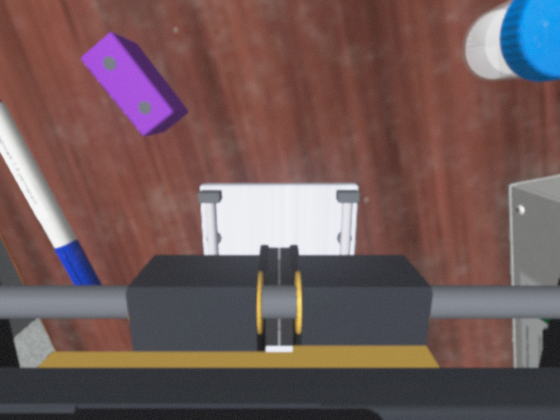

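Request:
{"fn": "carry_out", "kwargs": {"commands": [[[255,0,0.1,0,0,0,0],[255,0,0.2,0,0,0,0],[255,0,0.25,0,0,0,0],[255,0,0.25,0,0,0,0]]]}}

```text
time: 15.72
ee_pos: [0.485, 0.0003, 0.0428]
eef_rot: [0.993, -0.117, -0.001, -0.001]
ft_force: [2.2, 5.9, -1.5]
width: 0.0007
```

```bash
python3 -c "
from h import *
st();print(hold(r.read_state()['ee_pos']))
"
```

```text
t 15.72 p [4.85e-01 3.00e-04 4.28e-02] yaw -13.49 z [-0.001  0.002 -1.   ] F [ 2.2   5.92 -1.48] w 0.0007
[ 0.2 46.3]
```

Request:
{"fn": "carry_out", "kwargs": {"commands": [[[255,0,0.06,0,0,0,0],[255,0,0.12,0,0,0,0],[255,0,0.16,0,0,0,0],[255,0,0.16,0,0,0,0]]]}}

```text
time: 16.23
ee_pos: [0.4847, -0.0009, 0.0429]
eef_rot: [0.993, -0.116, -0.0, -0.003]
ft_force: [5.8, 12.5, -5.3]
width: 0.0004
```

```bash
python3 -c "
from h import *
st();print(hold(r.read_state()['ee_pos']))
"
```

```text
t 16.23 p [ 0.4847 -0.0009  0.0429] yaw -13.37 z [ 0.     0.005 -1.   ] F [ 5.76 12.54 -5.27] w 0.0004
[ 0.2 45. ]
```

Request:
{"fn": "carry_out", "kwargs": {"commands": [[[255,0,0.1,0,0,0,0],[255,0,0.16,0,0,0,0],[255,0,0.16,0,0,0,0],[255,0,0.16,0,0,0,0],[255,0,0.16,0,0,0,0]]]}}

```text
time: 16.85
ee_pos: [0.4847, -0.0009, 0.043]
eef_rot: [0.993, -0.115, 0.001, -0.005]
ft_force: [7.1, 16.6, -7.5]
width: 0.0007
```

```bash
python3 -c "
from h import *
st();print(hold(r.read_state()['ee_pos']))
s=r.camera('scene');t=r.camera('top')
cv2.imwrite('pics/s9.png',s);cv2.imwrite('pics/t9.png',t)
cv2.imwrite('pics/z10.png',cv2.resize(s[150:250,310:450],None,fx=5,fy=5,interpolation=cv2.INTER_CUBIC))
st()
"
```

```text
t 16.85 p [ 0.4847 -0.0009  0.043 ] yaw -13.2 z [ 0.003  0.01  -1.   ] F [ 7.07 16.62 -7.47] w 0.0007
[ 0.1 45. ]
t 16.95 p [ 0.4847 -0.0009  0.043 ] yaw -13.2 z [ 0.003  0.01  -1.   ] F [ 6.67 15.91 -7.35] w 0.0009
```

View pics/z10.png

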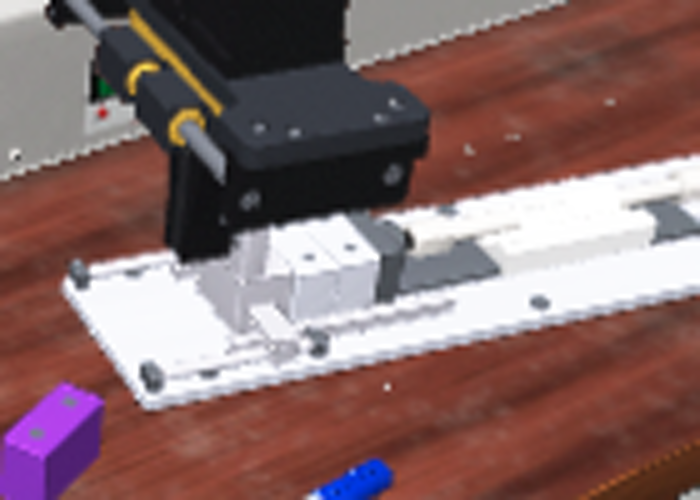

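View pics/s9.png

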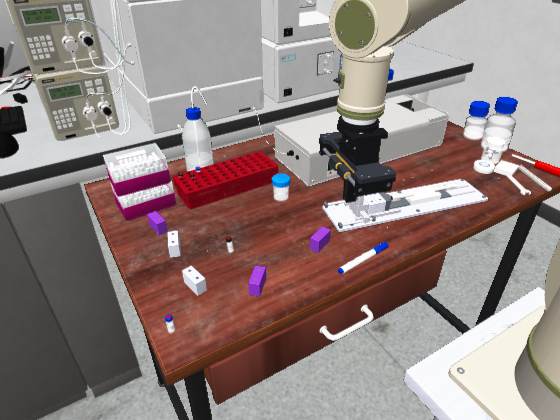

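View pics/t9.png

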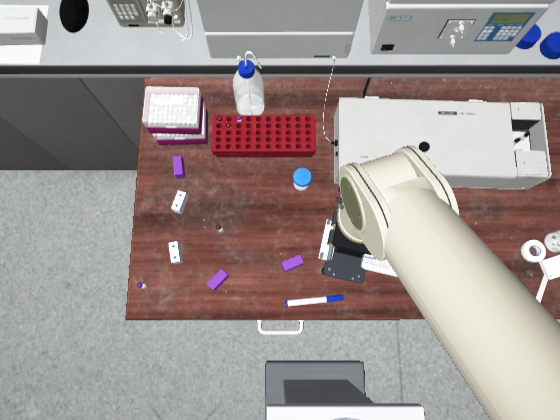

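The pack is tight and flush: both spacers lie between the dark plate and the jaw. I'll add a little more push and check that it holds.

Request:
{"fn": "carry_out", "kwargs": {"commands": [[[255,0,0.12,0,0,0,0],[255,0,0.22,0,0,0,0],[255,0,0.22,0,0,0,0],[255,0,0.22,0,0,0,0],[255,0,0.22,0,0,0,0],[255,0,0.22,0,0,0,0],[255,0,0.22,0,0,0,0],[255,0,0.22,0,0,0,0]]]}}

```text
time: 17.95
ee_pos: [0.4847, -0.001, 0.0431]
eef_rot: [0.994, -0.113, 0.002, -0.009]
ft_force: [8.6, 23.0, -10.4]
width: 0.0004
```

```bash
python3 -c "
from h import *
st();print(hold(r.read_state()['ee_pos']))
for k in range(6): s=r.camera('scene'); st()
cv2.imwrite('pics/z11.png',cv2.resize(s[150:250,310:450],None,fx=5,fy=5,interpolation=cv2.INTER_CUBIC))
"
```

```text
t 17.95 p [ 0.4847 -0.001   0.0431] yaw -12.97 z [ 0.006  0.017 -1.   ] F [  8.6   22.99 -10.41] w 0.0004
[ 0.1 45. ]
t 18.0 p [ 0.4847 -0.001   0.0431] yaw -12.97 z [ 0.006  0.017 -1.   ] F [  8.95  22.38 -10.5 ] w 0.0002
t 18.05 p [ 0.4846 -0.0009  0.0431] yaw -12.97 z [ 0.006  0.017 -1.   ] F [  8.57  22.3  -11.39] w 0.0004
t 18.1 p [ 0.4846 -0.0009  0.0431] yaw -12.97 z [ 0.006  0.017 -1.   ] F [  9.27  22.28 -10.82] w 0.0005
t 18.15 p [ 0.4846 -0.001   0.0431] yaw -12.97 z [ 0.006  0.017 -1.   ] F [  9.39  21.66 -10.64] w 0.0004
t 18.2 p [ 0.4846 -0.0009  0.0431] yaw -12.97 z [ 0.006  0.017 -1.   ] F [ 8.66 21.67 -9.94] w 0.0007
t 18.25 p [ 0.4847 -0.001   0.0431] yaw -12.97 z [ 0.006  0.017 -1.   ] F [  8.3   21.36 -10.31] w 0.0002
```

View pics/z11.png

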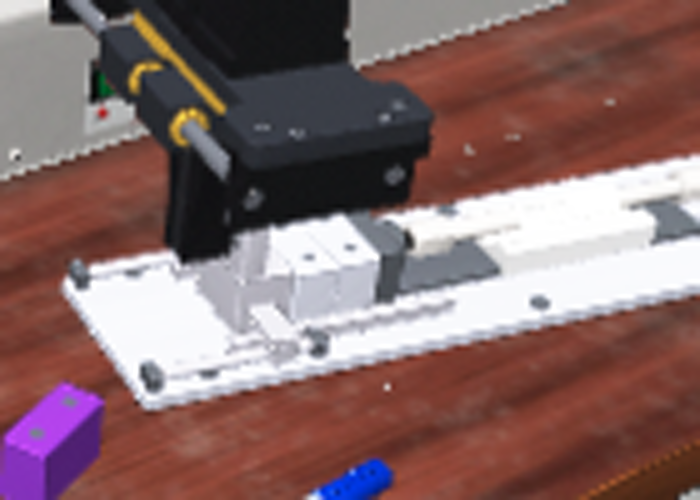

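```bash
python3 -c "
from h import *
print(r.close_job());st()"
```

```text
the job is handed in; nothing more can be done
None
the job is handed in; nothing more can be done
```

The job is handed in: two spacers stand upright, crosswise and side by side between the end plate and the jaw. The arm is holding the jaw against them with closed fingers.

- **Number of spacers:** I measured the end plate's face at about 31 mm on the -y side of the holder's origin. One spacer would leave the jaw reaching its stop and three would be one too many, so two is right. I didn't do a separate test push with one spacer.
- **Clamp:** The jaw stopped at roughly 31–33 mm of travel, well before its 42 mm stop. Raising the push from about 14 to 23 N didn't move it further. The last readings, over 0.3 s, showed the position steady and the push easing slightly to about 22–23 N.
- **Pack and bystanders:** The last close-up showed the pack flush and upright, with only the jaw and end plate touching it. Pictures taken shortly before the last push showed the two spare spacers, vial, jar and purple look-alikes apparently where they started.
- **Disagreements:** The top and wrist cameras differed by 2–3 mm on spacer positions. There was also some sideways and vertical force on the fingers (about 3–10 N) with a tilt of about 1° while pushing.

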